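Draw the spring clip from the weight post

TASK

Pull the spring clip sideways out of the post that carries the single wide brass weight, so that the weight can be taken off for weighing, and lay the clip down flat inside the shallow metal tray; do not drop it in. Leave the clip of the other post, with the slim stack of three weights, where it is.

Things in the scene. Friction and masses are not known exactly. Their poses are not given: they have to be found in the camera images.
- clip_loop (a point): Centre of the loop (31 mm across, 5 mm round steel wire) of the R-shaped spring clip in the post of the wide weight (one brass cylinder 72 mm across). It lies level, 58 mm above the worktop. +x points from here along the straight leg to the post, +z up. Grip the loop with fingers closing along y; below it is air down to the fixed base plate (100 mm square, 10 mm thick). Weighs about 40 g.
- clip_tip (a point): Free end of that clip's straight leg, 86 mm from the loop centre along +x; same axes. The leg crosses the upright post (16 mm thick, axis 62 mm from the loop centre, top 18 mm above the wire). On the +y side, within 17 mm, a springy leg hugs the post; pulled along -x it snaps off at a pull of about 3 to 5 N and after 45 mm the clip is free.
- other_clip_loop (a point): Loop centre of the equal clip in the other, equal post, which carries a slim stack of three brass discs, 42 mm across; same axes. It stays in its post.
- tray: Shallow open aluminium tray, fixed, 170 mm (its x) by 150 mm (its y), 14 mm high, walls and floor 3 mm thick. Origin at the centre of its underside, z up.

How it is judged (in metres and radians):
On the way:
1. the clip is drawn clear of its post (distance of clip_loop from where it was at the start of the episode above 0.05 m), for 0.1 s.
At the end, for the whole second after the job is handed in: The wide weight's clip lies at rest inside the tray, loop and leg end both within its walls and less than 14 mm above its underside; the other clip is within 12 mm of where it was (x of clip_loop in the frame of tray between -0.083 and 0.083 m and y of clip_loop in the frame of tray between -0.073 and 0.073 m and x of clip_tip in the frame of tray between -0.083 and 0.083 m and y of clip_tip in the frame of tray between -0.073 and 0.073 m and z of each of clip_loop, clip_tip in the frame of tray below 0.014 m and distance of other_clip_loop from where it was at the start of the episode below 0.012 m and linear speed of clip below 0.02 m/s); the robot touches nothing.
It fails at once if the other post's clip is moved by 12 mm or more (distance of other_clip_loop from where it was at the start of the episode above 0.012 m).
It fails at once if the clip is let go over the tray more than 50 mm up (contact force between the fingers and clip below 0.05 N and z of clip_loop in the frame of tray above 0.05 m and horizontal distance between clip_loop and tray below 0.1 m).
It also fails if it takes over 40 s, if anything falls off the work surface, if the arm or the gripper's body presses on something with over 40 N, if the wrist force passes 120 N, or if a joint passes its speed limit or range.

ROBOT

A 6-joint arm with a two-finger parallel gripper is mounted at the origin on a cart in front of the work surface, level with it; the furniture and walls round the work are solid. World frame = base frame: x ahead of the robot, y to its left, z up, the work surface at z = 0. Lengths are in mm, angles in rad, forces in N, time in s.
With the tool pointing down it reaches from about 350 to 775 mm from the base axis. Payload 7.3 kg.
Tool frame: the origin (TCP) lies at the very end of the fingers, on their centre line; the grasp point (between the pads) lies 19 mm behind it; z points along the fingers, y is the line along which they close (so a half turn about z gives the same grasp; the last joint's range is limited). The gripper opens to 92 mm and grips with 3 to 60 N. Pads are 19 mm wide; open, the fingers measure 130 mm over their backs; the gripper's body (75 mm by 190 mm) begins 47 mm behind the grasp point.
Start: joints at [1.032, 0.342, 1.524, -0, 1.275, -0.146], TCP at [200.946, 485.044, 200.241] pointing down, gripper open.
Joint ranges: [-2.53, 2.53], [-0.77, 2.02], [0.04, 2.7], [-1, 4.14], [0.28, 2.66], [-3.11, 3.11]. Speed limits (rad/s): [2.57, 2.57, 3.14, 3.14, 3.14, 3.14].

INTERFACE

Orientations are given as [roll, pitch, yaw] about the fixed x, y, z axes, in that order (R = Rz(yaw) Ry(pitch) Rx(roll)).
In Python, from plant import bot gives the robot as it stands.
- The arm moves only by the tool jog_arm, never from a script. Its argument "targets" is a list of rows, each an object with "xyz": the shift along the tool's x, y, z as a fraction of full scale, a list of three; "spin": the turn about the tool's z as a fraction of full scale. In form: [{"xyz": [x, y, z], "spin": spin}, ...]. A call has exactly 10 rows; each row shifts and turns the commanded pose from where the row before left it, along the tool's axes as they then stand; what a row does not reach is not made up. Full scale, the value 1, is 80 mm for a shift and 0.1 rad for a turn. A row lasts 1/8 s, in which the tool goes at most 62.5 mm and 10.7 degrees, less where a joint would pass 70% of its speed; a pose out of reach is approached as far as the arm can. A call with a number of a shift or a turn outside -1 to 1 is refused whole. A call with a gripper value outside its range is refused whole. "gripper" is the opening in per cent of the stroke, from 0 (shut) to 100 (fully open), set as the call begins (left out, the last holds). The fingers move at their own pace and stop on an object; the grip force is fixed at half the most. Time passes only in rows, so rows that do not move let the fingers close, or fill a call up. It gives the time, the measured TCP pose, the force, the opening and the grip force at its end, in the units of the state.
- bot.get_obs(): the state, without advancing time (a new reading comes with each control period).
- bot.capture(name): name is "side" or "top"; returns the picture (420x560x3 uint8, blue, green, red); there is no depth.
- bot.get_calibration(name): a dict with "vfov" (degrees; the focal length in pixels is half the picture's height over the tangent of half this angle, whatever the lens; pixels are square), "cx", "cy" (the principal point, pixels), "eye" and "rotation" of the camera in the world. Camera axes: x right, y down, z forward; pixel columns grow to the right and rows downward; lengths in mm; the calibration is good to about 2 mm. A picture is of the moment at which its call begins. get_calibration takes no time and is no camera call.
- bot.close_job(): hands the job in; it is judged then, once.
The state is a dict: "time": time; "joint_positions": joint angles; "dq": joint speeds; "tau": joint torques, N m; "tool_pos": TCP position; "tcp_rot": TCP orientation; "contact_force": force on the tool from outside, world axes, zero at the start; "moment": the same for the moment, N m; "grip_width": finger opening in mm; "finger_force": force on a finger pad.
Only numpy, scipy, OpenCV 4.12 (cv2) and the standard library are available. Lean on these libraries where they do the work, as an engineer would, in place of code of your own. Each camera call takes 0.05 s, during which the arm holds its last target. There are 200 camera calls.

## Working session

There is one attempt and no reset: what is moved stays moved. The work goes in short steps, Python scripts to look and compute and a tool call to move; the robot and the scene stay as the last step left them, time stands still between calls to the robot, and variables do not carry over. Pictures are saved under pics/ and viewed, at most 10 in all, crops included, and the job is handed in when it is done.

Besides the shell and the picture viewer there is one more tool, called after "Request:" by a JSON object that holds its "method" and its "body". jog_arm: Moves the arm, as the interface text tells. Shift numbers are shares of 80 mm and turn numbers shares of 0.1 rad, none past 1 either way. Its arguments: {"type":"object","properties":{"targets":{"type":"array","items":{"type":"object","properties":{"xyz":{"type":"array","items":{"type":"number"}},"spin":{"type":"number"}}}},"gripper":{"type":"number"}},"required":["targets"]}

```bash
mkdir -p pics
python3 - <<'E'
from plant import bot
import cv2
for n in("top","side"):
    cv2.imwrite(f"pics/{n}0.png",bot.capture(n)); print(n,bot.get_calibration(n))
o=bot.get_obs(); print(o["tool_pos"],o["tcp_rot"],o["grip_width"],o["time"])
E
```

```text
top {'vfov': 57.56658906963617, 'cx': 275.7844789411652, 'cy': 210.70808470284842, 'eye': array([525.79151077,  -8.54339264, 923.67365724]), 'rotation': array([-3.12479621,  0.0082254 , -1.56272239])}
side {'vfov': 46.36242036614141, 'cx': 280.136455866216, 'cy': 201.07789143123225, 'eye': array([ 518.57571795, -806.37724099,  730.4422876 ]), 'rotation': array([-2.26094871,  0.01764753, -0.04452173])}
[200.75028651 484.68378862 199.60089164] [-3.14022501e+00 -1.92647194e-04  2.74875137e+00] 91.83965331115581 0.1
```

View pics/top0.png

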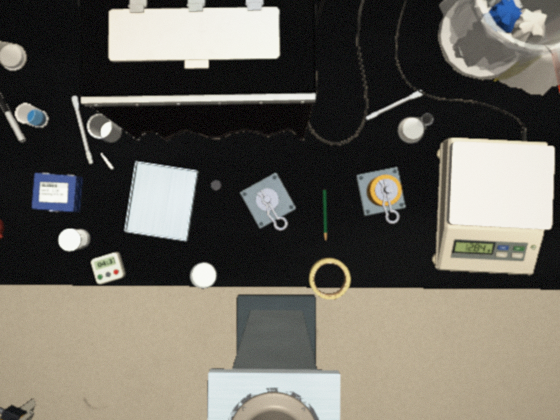

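View pics/side0.png

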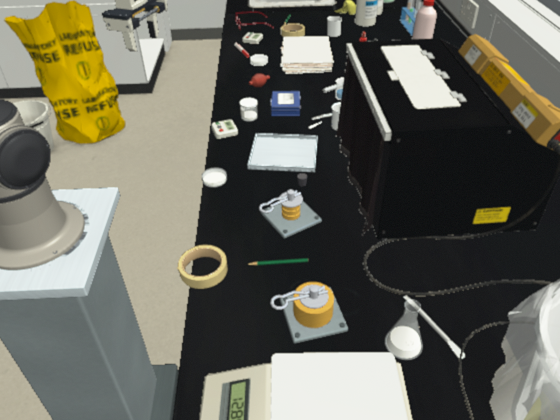

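The wide weight is the one at top (384,187), with its loop near (392,216). The slim stack is at (267,200) and the tray at (161,201). In the side view the wide clip's loop is near (280,302). I'll enlarge both views.

Run:
```python
import cv2,numpy as np
t=cv2.imread("pics/top0.png");s=cv2.imread("pics/side0.png")
a=cv2.resize(t[155:235,345:425],(480,480),interpolation=cv2.INTER_CUBIC)
b=cv2.resize(s[270:350,265:358],(558,480),interpolation=cv2.INTER_CUBIC)
c=np.hstack([a,b]);c=cv2.resize(c,None,fx=.77,fy=.77);cv2.imwrite("pics/zoom.png",c);print(c.shape)
```

```text
(370, 799, 3)
```

View pics/zoom.png

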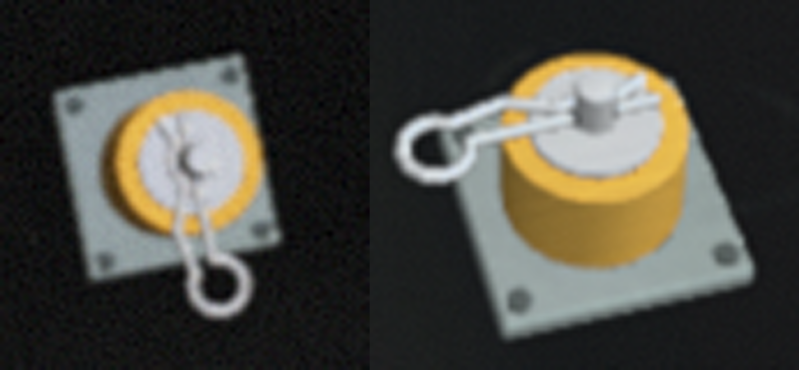

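The zoom shows the loop centre at about top (391.9,216.4) and side (278.8,301.7). The post top is at top (387.1,189.1) and side (313.6,287.2). The springy leg is on the left in the top view, which is +y, as described.

```bash
cat > h.py <<'E'
from plant import bot
import numpy as np,cv2
from scipy.spatial.transform import Rotation as R
C={n:bot.get_calibration(n) for n in("top","side")}
def ray(n,p):
    c=C[n];f=210/np.tan(np.radians(c["vfov"]/2))
    d=R.from_euler("xyz",c["rotation"]).as_matrix()@[(p[0]-c["cx"])/f,(p[1]-c["cy"])/f,1]
    return np.array(c["eye"]),d/np.linalg.norm(d)
def plane(n,p,z):
    e,d=ray(n,p);return e+d*(z-e[2])/d[2]
def tri(a,b):
    e1,d1=ray("top",a);e2,d2=ray("side",b)
    k=np.linalg.lstsq(np.c_[d1,-d2],e2-e1,rcond=None)[0]
    p,q=e1+k[0]*d1,e2+k[1]*d2;return (p+q)/2,np.linalg.norm(p-q)
def tray(n,im,z=14):
    h=cv2.cvtColor(im,cv2.COLOR_BGR2GRAY);m=(h>110).astype(np.uint8)
    c=max((c for c in cv2.findContours(m,0,1)[0] if cv2.pointPolygonTest(c,(161,201) if n=="top" else (284,152),False)>=0),key=cv2.contourArea)
    b=cv2.approxPolyDP(cv2.convexHull(c),6,True)[:,0]
    return b,np.array([plane(n,p,z) for p in b.astype(float)])
E
python3 - <<'E'
from h import *
np.set_printoptions(precision=1,suppress=True)
L=(391.9,216.4);l=(278.8,301.7);P=(387.1,189.1);p=(313.6,287.2)
print(tri(L,l),plane("top",L,58),plane("side",l,58));print(tri(P,p),plane("top",P,76),plane("side",p,76))
d=tri(P,p)[0]-tri(L,l)[0];print(np.hypot(*d[:2]),np.arctan2(d[1],d[0]))
for n in("top","side"):
    b,w=tray(n,cv2.imread(f"pics/{n}0.png"));print(b.tolist(),w,w.mean(0),np.linalg.norm(np.roll(w,-1,0)-w,axis=1))
E
```

```text
(array([ 529. , -263.9,   57.4]), np.float64(0.9555553303749498)) [ 529.5 -263.7   58. ] [ 528.5 -264.3   58. ]
(array([ 590. , -248.4,   73.1]), np.float64(0.11081542044448192)) [ 589.8 -247.6   76. ] [ 589.6 -250.9   76. ]
62.857525715045426 0.24808827239511946
[[136, 161], [197, 171], [186, 240], [124, 230]] [[657.3 334.5  14. ]
 [634.4 188.   14. ]
 [469.5 212.3  14. ]
 [492.1 360.8  14. ]] [563.3 273.9  14. ] [148.3 166.6 150.2 167.3]
[[255, 134], [317, 136], [314, 171], [248, 168]] [[488.4 355.8  14. ]
 [657.4 333.2  14. ]
 [633.4 172.5  14. ]
 [470.  196.5  14. ]] [562.3 264.5  14. ] [170.5 162.5 165.1 160.4]
```

```bash
cat >> h.py <<'E'
def rows(pts,yaw_end,nspin=10):
    """print tool-axis rows (share of 80 mm) from the present pose through world points, evenly split: pts=[(xyz,n),...]"""
    o=bot.get_obs();p=np.array(o["tool_pos"]);y=o["tcp_rot"][2];dy=(yaw_end-y+np.pi)%(2*np.pi)-np.pi
    i=0
    for q,n in pts:
        st=(np.array(q)-p)/n
        for _ in range(n):
            v=R.from_euler("xyz",[np.pi,0,y]).inv().apply(st)/80
            s=-dy/nspin/0.1 if i<nspin else 0
            print(i,np.round(v,3),round(s,2));y-=s*.1;i+=1
        p=np.array(q,float)
    print("from",o["tool_pos"],"dyaw",dy)
E
python3 - <<'E'
from h import *
np.set_printoptions(precision=1,suppress=True)
print(tri((447,224),(272,355)),tri((451,138),(397,352)))
rows([((400,280,200),5),((470,20,200),5),((529,-264,150),6)],0.245+np.pi,7)
E
```

```text
(array([ 513.6, -379.9,   75.8]), np.float64(0.016508916221141826)) (array([ 703.2, -387.2,   78.8]), np.float64(0.8410673487855996))
0 [-0.7 -0.3 -0. ] -0.91
1 [-0.6 -0.3 -0. ] -0.91
2 [-0.6 -0.4 -0. ] -0.91
3 [-0.6 -0.4 -0. ] -0.91
4 [-0.5 -0.5 -0. ] -0.91
5 [-0.1 -0.7 -0. ] -0.91
6 [-0.1 -0.7 -0. ] -0.91
7 [-0.  -0.7 -0. ] 0
8 [-0.  -0.7 -0. ] 0
9 [-0.  -0.7 -0. ] 0
10 [ 0.  -0.6  0.1] 0
11 [ 0.  -0.6  0.1] 0
12 [ 0.  -0.6  0.1] 0
13 [ 0.  -0.6  0.1] 0
14 [ 0.  -0.6  0.1] 0
15 [ 0.  -0.6  0.1] 0
from [200.8 484.7 199.6] dyaw 0.6378412870206653
```

Request:
{"method": "jog_arm", "body": {"targets": [{"xyz": [-0.65, -0.3, 0], "spin": -0.91}, {"xyz": [-0.6, -0.35, 0], "spin": -0.91}, {"xyz": [-0.6, -0.35, 0], "spin": -0.91}, {"xyz": [-0.55, -0.4, 0], "spin": -0.91}, {"xyz": [-0.5, -0.5, 0], "spin": -0.91}, {"xyz": [-0.1, -0.65, 0], "spin": -0.91}, {"xyz": [-0.1, -0.65, 0], "spin": -0.91}, {"xyz": [0, -0.65, 0], "spin": 0}, {"xyz": [0, -0.65, 0], "spin": 0}, {"xyz": [0, -0.65, 0], "spin": 0}], "gripper": 100}}

```text
time: 1.35
tool_pos: [461.9, 31.8, 200.0]
tcp_rot: [3.141, -0.0, -2.897]
contact_force: [0.3, -0.8, 0.4]
grip_width: 91.8
finger_force: 0.0
```

Run:
```python
from h import *
np.set_printoptions(precision=3,suppress=True)
print(bot.get_obs()["joint_positions"])
rows([((529,-264,130),9)],0.245+np.pi,7)
```

```text
[-0.097  0.229  1.685  0.     1.229 -1.912]
0 [ 0.009 -0.421  0.097] -0.0
1 [ 0.009 -0.421  0.097] -0.0
2 [ 0.009 -0.421  0.097] -0.0
3 [ 0.009 -0.421  0.097] -0.0
4 [ 0.009 -0.421  0.097] -0.0
5 [ 0.009 -0.421  0.097] -0.0
6 [ 0.009 -0.421  0.097] -0.0
7 [ 0.009 -0.421  0.097] 0
8 [ 0.009 -0.421  0.097] 0
from [461.863  31.794 200.047] dyaw 0.0007842167362603902
```

Request:
{"method": "jog_arm", "body": {"targets": [{"xyz": [0.01, -0.42, 0.1], "spin": 0}, {"xyz": [0.01, -0.42, 0.1], "spin": 0}, {"xyz": [0.01, -0.42, 0.1], "spin": 0}, {"xyz": [0.01, -0.42, 0.1], "spin": 0}, {"xyz": [0.01, -0.42, 0.1], "spin": 0}, {"xyz": [0.01, -0.42, 0.1], "spin": 0}, {"xyz": [0.01, -0.42, 0.1], "spin": 0}, {"xyz": [0.01, -0.42, 0.1], "spin": 0}, {"xyz": [0.01, -0.42, 0.1], "spin": 0}, {"xyz": [0, 0, 0], "spin": 0}]}}

```text
time: 2.6
tool_pos: [527.5, -263.5, 126.7]
tcp_rot: [3.14, -0.001, -2.9]
contact_force: [-0.3, 0.6, -1.0]
grip_width: 91.7
finger_force: 0.0
```

Run:
```python
from h import *
np.set_printoptions(precision=3,suppress=True)
rows([((529,-264,48.5),8)],0.245+np.pi,1)
s=bot.capture("side");b=cv2.resize(s[220:350,210:380],(680,520),interpolation=cv2.INTER_CUBIC);cv2.imwrite("pics/s1.png",b)
```

```text
0 [-0.002 -0.001  0.122] -0.03
1 [-0.002 -0.001  0.122] 0
2 [-0.002 -0.001  0.122] 0
3 [-0.002 -0.001  0.122] 0
4 [-0.002 -0.001  0.122] 0
5 [-0.002 -0.001  0.122] 0
6 [-0.002 -0.001  0.122] 0
7 [-0.002 -0.001  0.122] 0
from [ 527.465 -263.458  126.726] dyaw 0.003306199017028888
```

View pics/s1.png

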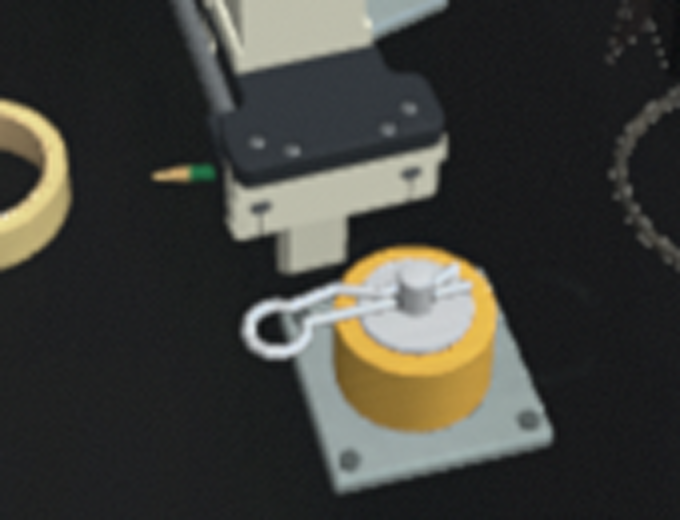

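The picture shows the near finger tip at crop (312,265) over the loop at (280,328), with nothing in the way below. I'll lower and then close.

Request:
{"method": "jog_arm", "body": {"targets": [{"xyz": [-0.02, 0, 0.12], "spin": 0}, {"xyz": [0, 0, 0.12], "spin": 0}, {"xyz": [0, -0.01, 0.12], "spin": 0}, {"xyz": [0, 0, 0.12], "spin": 0}, {"xyz": [0, 0, 0.12], "spin": 0}, {"xyz": [0, 0, 0.12], "spin": 0}, {"xyz": [0, 0, 0.12], "spin": 0}, {"xyz": [0, 0, 0.12], "spin": 0}, {"xyz": [0, 0, 0.0], "spin": 0}, {"xyz": [0, 0, 0], "spin": 0}]}}

```text
time: 3.9
tool_pos: [529.9, -262.3, 51.6]
tcp_rot: [-3.141, 0.0, -2.897]
contact_force: [0.3, 0.4, 0.9]
grip_width: 92.0
finger_force: 0.0
```

Request:
{"method": "jog_arm", "body": {"targets": [{"xyz": [0, 0, 0], "spin": 0}, {"xyz": [0, 0, 0], "spin": 0}, {"xyz": [0, 0, 0], "spin": 0}, {"xyz": [0, 0, 0], "spin": 0}, {"xyz": [0, 0, 0], "spin": 0}, {"xyz": [0, 0, 0], "spin": 0}, {"xyz": [0, 0, 0], "spin": 0}, {"xyz": [0, 0, 0], "spin": 0}, {"xyz": [0, 0, 0], "spin": 0}, {"xyz": [0, 0, 0], "spin": 0}], "gripper": 0}}

```text
time: 5.15
tool_pos: [529.7, -262.1, 51.4]
tcp_rot: [3.142, 0.0, -2.897]
contact_force: [0.5, 0.2, -0.4]
grip_width: 1.0
finger_force: 0.0
```

The fingers shut on nothing, so I'll look.

Run:
```python
from h import *
s=bot.capture("side");t=bot.capture("top");cv2.imwrite("pics/s2f.png",s);cv2.imwrite("pics/t2f.png",t)
b=cv2.resize(s[250:350,240:360],(576,480),interpolation=cv2.INTER_CUBIC);cv2.imwrite("pics/s2.png",b)
```

```text
(no output)
```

View pics/s2.png

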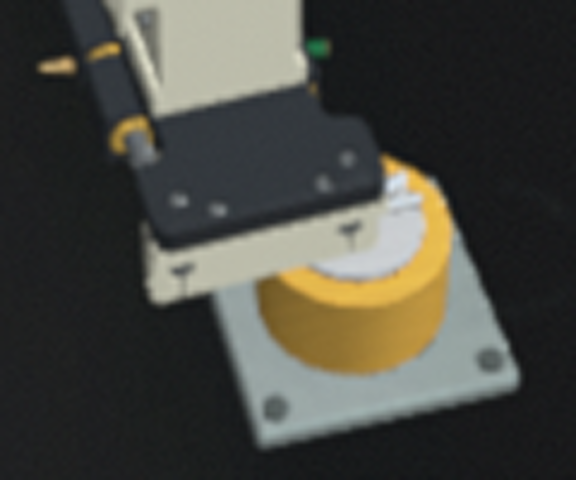

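The gripper's body hides the loop in this view, though the leg ends are still at (405,195) on the post. I'll rise slowly, watching the force.

Request:
{"method": "jog_arm", "body": {"targets": [{"xyz": [0, 0, -0.04], "spin": 0}, {"xyz": [0, 0, -0.04], "spin": 0}, {"xyz": [0, 0, -0.04], "spin": 0}, {"xyz": [0, 0, -0.04], "spin": 0}, {"xyz": [0, 0, 0], "spin": 0}, {"xyz": [0, 0, 0], "spin": 0}, {"xyz": [0, 0, 0], "spin": 0}, {"xyz": [0, 0, 0], "spin": 0}, {"xyz": [0, 0, 0], "spin": 0}, {"xyz": [0, 0, 0], "spin": 0}]}}

```text
time: 6.5
tool_pos: [529.7, -262.1, 64.2]
tcp_rot: [3.141, 0.0, -2.897]
contact_force: [-0.4, 1.0, 0.6]
grip_width: 0.2
finger_force: 0.0
```

Request:
{"method": "jog_arm", "body": {"targets": [{"xyz": [0, 0, -0.1], "spin": 0}, {"xyz": [0, 0, -0.1], "spin": 0}, {"xyz": [0, 0, -0.1], "spin": 0}, {"xyz": [0, 0, -0.1], "spin": 0}, {"xyz": [0, 0, -0.1], "spin": 0}, {"xyz": [0, 0, -0.1], "spin": 0}, {"xyz": [0, 0, -0.1], "spin": 0}, {"xyz": [0, 0, 0], "spin": 0}, {"xyz": [0, 0, 0], "spin": 0}, {"xyz": [0, 0, 0], "spin": 0}]}}

```text
time: 7.75
tool_pos: [529.5, -262.0, 119.8]
tcp_rot: [3.141, -0.0, -2.897]
contact_force: [-0.4, -0.3, -0.3]
grip_width: 0.1
finger_force: 0.0
```

Run:
```python
from h import *
s=bot.capture("side");t=bot.capture("top");cv2.imwrite("pics/s3f.png",s);cv2.imwrite("pics/t3f.png",t)
a=cv2.resize(t[155:235,345:425],(400,400),interpolation=cv2.INTER_CUBIC)
b=cv2.resize(s[250:350,255:355],(400,400),interpolation=cv2.INTER_CUBIC);cv2.imwrite("pics/s3.png",np.hstack([a,b]))
```

```text
(no output)
```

View pics/s3.png

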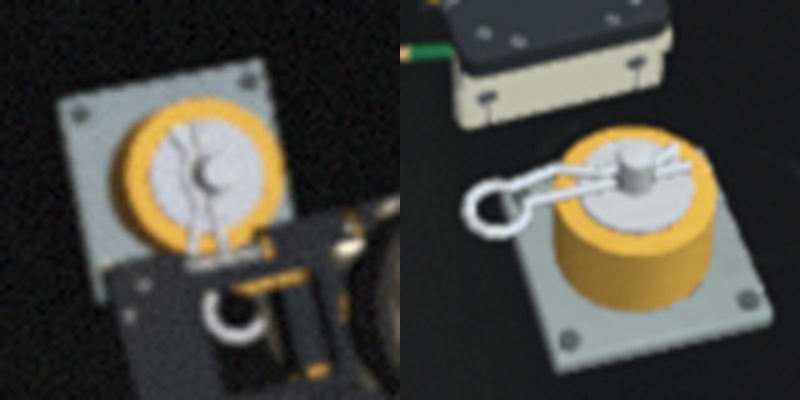

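The clip is unmoved: the loop is at crop (237,315) in the top view and (497,208) in the side view. I'll check the fingertip height in the earlier open-finger picture against the reported TCP.

Run:
```python
from h import *
np.set_printoptions(precision=1,suppress=True)
def proj(n,X):
    c=C[n];f=210/np.tan(np.radians(c["vfov"]/2));q=R.from_euler("xyz",c["rotation"]).as_matrix().T@(np.array(X)-c["eye"]);return q[:2]/q[2]*f+[c["cx"],c["cy"]]
yx=np.array([np.sin(.245),-np.cos(.245),0]);T=np.array([527.5,-263.5,126.7])
for d in(46,65,-46,-65):
    q=proj("side",T+d*yx);print(d,q,(q-[210,220])*4)
print("tcp closed now top",(proj("top",[529.5,-262,119.8])-[345,155])*5,"loop",(proj("top",[529,-264,58])-[345,155])*5, "side",(proj("side",[529,-264,58])-[255,250])*4)
for y in(-326,-310):
    e,d=ray("side",(288,287.5));print(y,e+d*(y-e[1])/d[1])
```

```text
46 [285.6 295.5] [302.3 302.1]
65 [289.2 304.8] [316.8 339.1]
-46 [269.8 255.1] [239.  140.6]
-65 [266.8 247.6] [227.2 110.4]
tcp closed now top [274.  306.7] loop [235.2 308.1] side [ 96.2 206.2]
-326 [ 541.7 -326.   166.5]
-310 [ 542.5 -310.   147.7]
```

Run:
```python
from h import *
np.set_printoptions(precision=1,suppress=True)
def proj(n,X):
    c=C[n];f=210/np.tan(np.radians(c["vfov"]/2));q=R.from_euler("xyz",c["rotation"]).as_matrix().T@(np.array(X)-c["eye"]);return q[:2]/q[2]*f+[c["cx"],c["cy"]]
yx=np.array([np.sin(.245),-np.cos(.245),0]);xx=np.array([np.cos(.245),np.sin(.245),0])
for T,o,k in(([527.5,-263.5,126.7],(210,220),4),([529.5,-262,119.8],(255,250),4)):
  for h in(66,86,106):
    print(h,[(proj("side",np.array(T)+d*yx+s*xx+[0,0,h])-o)*k for d in(95,) for s in(-37.5,37.5)])
```

```text
66 [array([238.7, 309.9]), array([441.5, 260.2])]
86 [array([236.8, 272.1]), array([443.5, 222.3])]
106 [array([234.9, 232.8]), array([445.5, 183. ])]
66 [array([ 64.9, 199. ]), array([265.9, 149.5])]
86 [array([ 63.2, 161.6]), array([268. , 112.1])]
106 [array([ 61.4, 122.9]), array([270.1,  73.3])]
```

Run:
```python
from h import *
np.set_printoptions(precision=1,suppress=True)
def proj(n,X):
    c=C[n];f=210/np.tan(np.radians(c["vfov"]/2));q=R.from_euler("xyz",c["rotation"]).as_matrix().T@(np.array(X)-c["eye"]);return q[:2]/q[2]*f+[c["cx"],c["cy"]]
yx=np.array([np.sin(.245),-np.cos(.245),0]);xx=np.array([np.cos(.245),np.sin(.245),0])
T=np.array([529.5,-262,119.8])
for h in(66,103,140):
    print(h,[(proj("top",T+d*yx+s*xx+[0,0,h])-(345,155))*5 for d in(-95,95) for s in(-37.5,37.5)])
o=bot.get_obs();print(o["joint_positions"],o["time"])
t=cv2.imread("pics/t3f.png");cv2.imwrite("pics/t3.png",cv2.resize(t[150:300,330:480],(600,600),interpolation=cv2.INTER_CUBIC))
print([(proj("top",T+d*yx+s*xx+[0,0,103])-(330,150))*4 for d in(-95,95) for s in(-37.5,37.5)])
```

```text
66 [array([111.3, 459. ]), array([ 64.8, 269.6]), array([592.3, 343.2]), array([544.9, 153.7])]
103 [array([134.7, 466.9]), array([ 85.7, 267.4]), array([641.2, 344.9]), array([591.2, 145.4])]
140 [array([160.7, 475.6]), array([108.9, 265. ]), array([695.6, 346.8]), array([642.7, 136.2])]
[-0.6  0.5  1.5  0.   1.2 -2.4] 7.85
[array([167.8, 393.5]), array([128.6, 234. ]), array([573. , 295.9]), array([532.9, 136.3])]
```

View pics/t3.png

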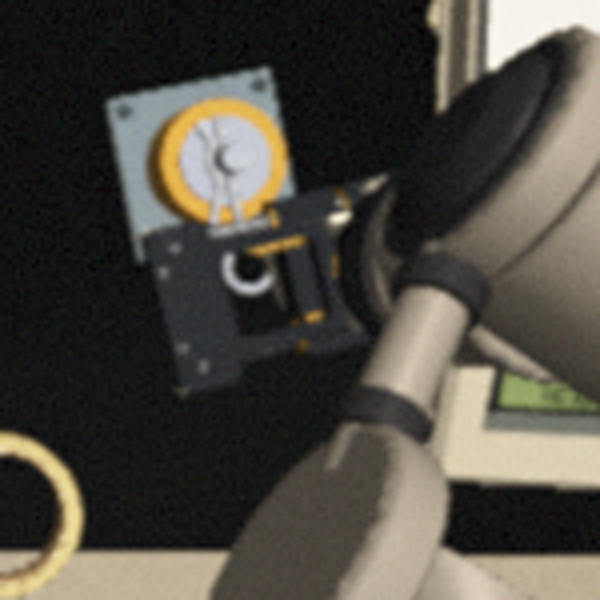

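The top view shows the body's left end at (145,235) to (180,395). Together with the side view, the body and fingertips both sit about 38 mm higher than the reported TCP, so the fingers closed above the wire. x and y agree. I'll open and go down to a reported z of about 10, checking force on the way.

Request:
{"method": "jog_arm", "body": {"targets": [{"xyz": [0, 0, 0], "spin": 0}, {"xyz": [0, 0, 0], "spin": 0}, {"xyz": [0, 0, 0], "spin": 0}, {"xyz": [0, -0.02, 0], "spin": 0}, {"xyz": [0, 0, 0], "spin": 0}, {"xyz": [0, 0, 0.15], "spin": 0}, {"xyz": [0, 0, 0.15], "spin": 0}, {"xyz": [0, 0, 0.15], "spin": 0}, {"xyz": [0, 0, 0.15], "spin": 0}, {"xyz": [0, 0, 0.15], "spin": 0}], "gripper": 100}}

```text
time: 9.1
tool_pos: [530.0, -263.6, 59.2]
tcp_rot: [3.141, -0.0, -2.897]
contact_force: [-0.7, 0.1, -0.3]
grip_width: 91.1
finger_force: 0.0
```

Request:
{"method": "jog_arm", "body": {"targets": [{"xyz": [0, 0, 0.08], "spin": 0}, {"xyz": [0, 0, 0.08], "spin": 0}, {"xyz": [0, 0, 0.08], "spin": 0}, {"xyz": [0, 0, 0.08], "spin": 0}, {"xyz": [0, 0, 0.08], "spin": 0}, {"xyz": [0, 0, 0.08], "spin": 0}, {"xyz": [0, 0, 0], "spin": 0}, {"xyz": [0, 0, 0], "spin": 0}, {"xyz": [0, 0, 0], "spin": 0}, {"xyz": [0, 0, 0], "spin": 0}]}}

```text
time: 10.35
tool_pos: [530.2, -263.7, 22.0]
tcp_rot: [-3.141, 0.0, -2.897]
contact_force: [-0.4, -0.2, -0.6]
grip_width: 91.6
finger_force: 0.0
```

Run:
```python
from h import *
s=bot.capture("side");b=cv2.resize(s[230:350,230:380],(750,600),interpolation=cv2.INTER_CUBIC);cv2.imwrite("pics/s4.png",b)
```

```text
(no output)
```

View pics/s4.png

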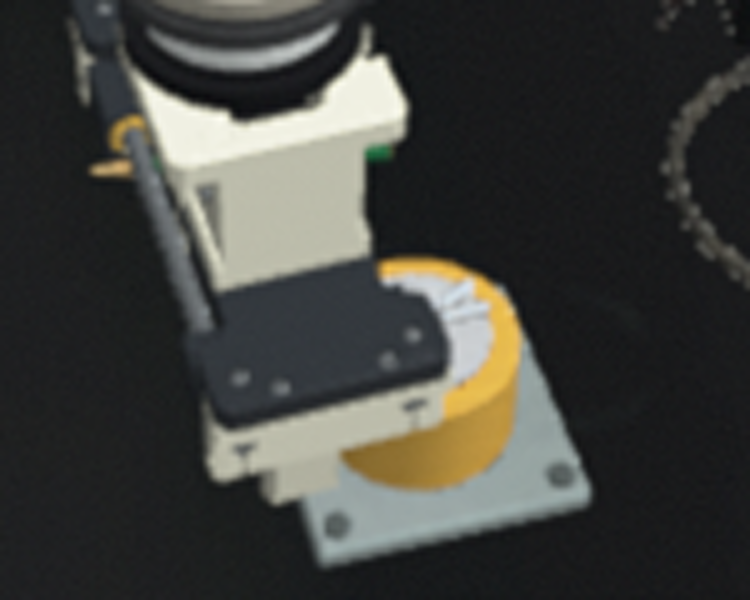

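Run:
```python
from h import *
for p,y in(((290.5,329),-326.7),((272.6,326),-347),((319,317),-365)):
    e,d=ray("side",p);print(e+d*(y-e[1])/d[1])
```

```text
[ 544.98795125 -326.7          65.10871444]
[ 516.36587129 -347.          103.06428348]
[ 584.61680522 -365.          143.85010409]
```

In this view the near fingertip edge is at crop (303,496), which gives a tip height of about 58–65 at a reported z of 22. I'll go down another 14 mm and close.

Request:
{"method": "jog_arm", "body": {"targets": [{"xyz": [0, 0, 0.06], "spin": 0}, {"xyz": [0, 0, 0.06], "spin": 0}, {"xyz": [0, 0, 0.055], "spin": 0}, {"xyz": [0, 0, 0], "spin": 0}, {"xyz": [0, 0, 0], "spin": 0}, {"xyz": [0, 0, 0], "spin": 0}, {"xyz": [0, 0, 0], "spin": 0}, {"xyz": [0, 0, 0], "spin": 0}, {"xyz": [0, 0, 0], "spin": 0}, {"xyz": [0, 0, 0], "spin": 0}]}}

```text
time: 11.65
tool_pos: [530.1, -263.7, 7.8]
tcp_rot: [3.142, 0.0, -2.897]
contact_force: [0.2, 0.2, -0.7]
grip_width: 91.9
finger_force: 0.0
```

Request:
{"method": "jog_arm", "body": {"targets": [{"xyz": [0, 0, 0], "spin": 0}, {"xyz": [0, 0, 0], "spin": 0}, {"xyz": [0, 0, 0], "spin": 0}, {"xyz": [0, 0, 0], "spin": 0}, {"xyz": [0, 0, 0], "spin": 0}, {"xyz": [0, 0, 0], "spin": 0}, {"xyz": [0, 0, 0], "spin": 0}, {"xyz": [0, 0, 0], "spin": 0}, {"xyz": [0, 0, 0], "spin": 0}, {"xyz": [0, 0, 0], "spin": 0}], "gripper": 0}}

```text
time: 12.9
tool_pos: [530.1, -263.6, 7.8]
tcp_rot: [3.141, -0.0, -2.897]
contact_force: [0.2, 0.2, 0.6]
grip_width: 28.5
finger_force: 30.0
```

The gripper holds at 30 N. Now I'll pull along tool +x, which is away from the post.

Request:
{"method": "jog_arm", "body": {"targets": [{"xyz": [0.05, 0, 0], "spin": 0}, {"xyz": [0.05, 0, 0], "spin": 0}, {"xyz": [0.07, 0, 0], "spin": 0}, {"xyz": [0.09, 0, 0], "spin": 0}, {"xyz": [0.1, 0, 0], "spin": 0}, {"xyz": [0.1, 0, 0], "spin": 0}, {"xyz": [0.1, 0, 0], "spin": 0}, {"xyz": [0.1, 0, 0], "spin": 0}, {"xyz": [0.1, 0, 0], "spin": 0}, {"xyz": [0.1, 0, 0], "spin": 0}]}}

```text
time: 14.15
tool_pos: [462.8, -280.4, 7.8]
tcp_rot: [3.141, 0.0, -2.897]
contact_force: [-0.6, 0.5, -0.5]
grip_width: 28.9
finger_force: 30.0
```

Run:
```python
from h import *
s=bot.capture("side");t=bot.capture("top");o=bot.get_obs();print(o["tool_pos"],o["finger_force"],o["grip_width"])
a=cv2.resize(t[170:250,340:420],(400,400),interpolation=cv2.INTER_CUBIC)
b=cv2.resize(s[250:350,230:330],(400,400),interpolation=cv2.INTER_CUBIC);cv2.imwrite("pics/s5.png",np.hstack([a,b]))
```

```text
[ 462.53161936 -280.41276557    7.75345173] 29.9998560626409 28.35026215106877
```

View pics/s5.png

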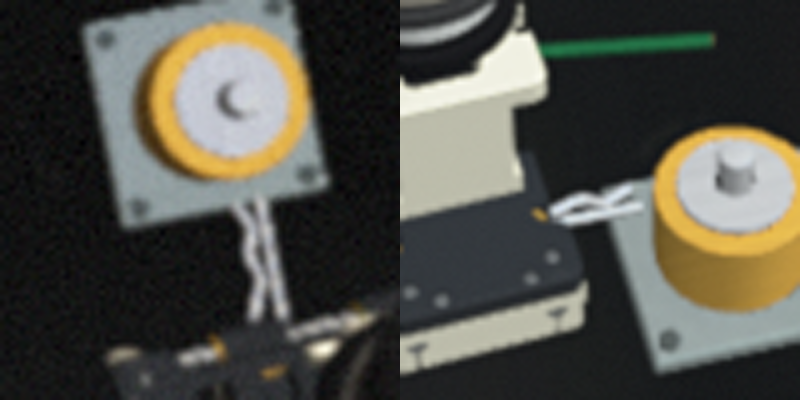

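The clip is out and held level. The leg tip is at top crop (262,200) and side crop (640,207). I'll check the loop's offset from the TCP and plan the carry.

Run:
```python
from h import *
np.set_printoptions(precision=3,suppress=True)
p,g=tri((391.9,209.5),(289.6,301.4));o=bot.get_obs();T=o["tool_pos"]
print(p,g,"loop by tip",p-86*np.array([.97,.242,0]),T)
rows([((450,-240,110),4),((480,100,110),7),((529,278,110),4)],-0.146+np.pi,8)
```

```text
[ 546.163 -263.967   57.023] 2.105966574579931 loop by tip [ 462.743 -284.779   57.023] [ 462.532 -280.413    7.753]
0 [ 0.008  0.132 -0.32 ] 0.49
1 [ 0.014  0.131 -0.32 ] 0.49
2 [ 0.02   0.131 -0.32 ] 0.49
3 [ 0.027  0.13  -0.32 ] 0.49
4 [-0.083  0.604  0.   ] 0.49
5 [-0.054  0.607  0.   ] 0.49
6 [-0.024  0.609  0.   ] 0.49
7 [0.006 0.609 0.   ] 0.49
8 [0.035 0.608 0.   ] 0
9 [0.035 0.608 0.   ] 0
10 [0.035 0.608 0.   ] 0
11 [-0.071  0.573  0.   ] 0
12 [-0.071  0.573  0.   ] 0
13 [-0.071  0.573  0.   ] 0
14 [-0.071  0.573  0.   ] 0
from [ 462.532 -280.413    7.753] dyaw -0.3895710949761728
```

Request:
{"method": "jog_arm", "body": {"targets": [{"xyz": [0, 0.05, -0.15], "spin": 0.39}, {"xyz": [0.01, 0.1, -0.2], "spin": 0.39}, {"xyz": [0.01, 0.12, -0.25], "spin": 0.39}, {"xyz": [0.02, 0.15, -0.25], "spin": 0.39}, {"xyz": [0.0, 0.25, -0.2], "spin": 0.39}, {"xyz": [-0.05, 0.35, -0.15], "spin": 0.39}, {"xyz": [-0.04, 0.45, -0.05], "spin": 0.39}, {"xyz": [-0.03, 0.5, 0], "spin": 0.39}, {"xyz": [0, 0.5, 0], "spin": 0.39}, {"xyz": [0, 0.5, 0], "spin": 0.39}]}}

```text
time: 15.5
tool_pos: [468.9, -42.7, 108.0]
tcp_rot: [3.141, 0.001, 2.994]
contact_force: [-0.0, 0.4, -1.3]
grip_width: 28.1
finger_force: 30.0
```

Run:
```python
from h import *
np.set_printoptions(precision=3,suppress=True)
rows([((529,278,80),10)],-0.146+np.pi,8)
```

```text
0 [-0.016  0.408  0.035] -0.0
1 [-0.016  0.408  0.035] -0.0
2 [-0.016  0.408  0.035] -0.0
3 [-0.016  0.408  0.035] -0.0
4 [-0.016  0.408  0.035] -0.0
5 [-0.016  0.408  0.035] -0.0
6 [-0.016  0.408  0.035] -0.0
7 [-0.016  0.408  0.035] -0.0
8 [-0.016  0.408  0.035] 0
9 [-0.016  0.408  0.035] 0
from [468.855 -42.685 107.997] dyaw 0.0011452677976286907
```

Request:
{"method": "jog_arm", "body": {"targets": [{"xyz": [-0.02, 0.48, 0], "spin": 0}, {"xyz": [-0.02, 0.48, 0], "spin": 0}, {"xyz": [-0.02, 0.48, 0], "spin": 0}, {"xyz": [-0.02, 0.48, 0], "spin": 0}, {"xyz": [-0.02, 0.48, 0], "spin": 0}, {"xyz": [-0.02, 0.45, 0.05], "spin": 0}, {"xyz": [-0.02, 0.4, 0.1], "spin": 0}, {"xyz": [-0.02, 0.35, 0.1], "spin": 0}, {"xyz": [0, 0.25, 0.1], "spin": 0}, {"xyz": [0, 0.15, 0.1], "spin": 0}]}}

```text
time: 16.75
tool_pos: [527.8, 271.6, 71.3]
tcp_rot: [-3.142, -0.0, 2.996]
contact_force: [0.2, -0.2, -1.5]
grip_width: 28.3
finger_force: 30.0
```

Run:
```python
from h import *
np.set_printoptions(precision=3,suppress=True)
rows([((529,278,0),8)],-0.146+np.pi,8)
s=bot.capture("side");cv2.imwrite("pics/s6f.png",s);cv2.imwrite("pics/s6.png",cv2.resize(s[70:200,210:360],(690,598),interpolation=cv2.INTER_CUBIC))
```

```text
0 [-0.     0.01   0.111] 0.0
1 [-0.     0.01   0.111] 0.0
2 [-0.     0.01   0.111] 0.0
3 [-0.     0.01   0.111] 0.0
4 [-0.     0.01   0.111] 0.0
5 [-0.     0.01   0.111] 0.0
6 [-0.     0.01   0.111] 0.0
7 [-0.     0.01   0.111] 0.0
from [527.834 271.58   71.304] dyaw -0.0008597408744077661
```

View pics/s6.png

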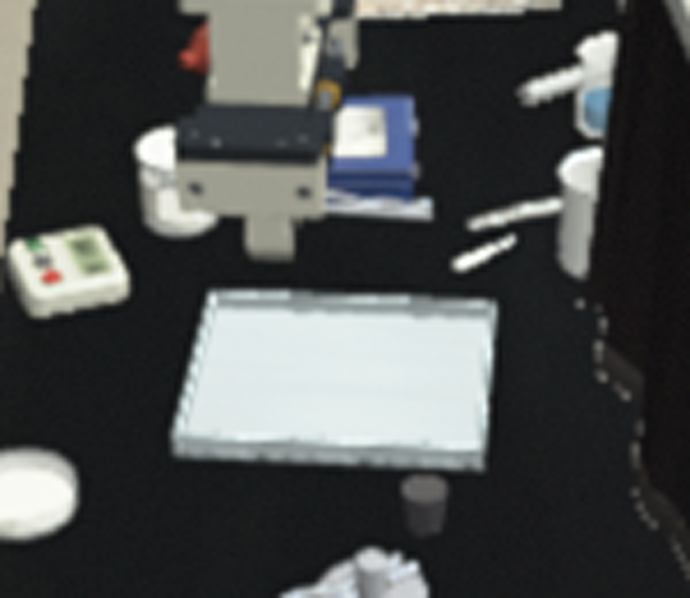

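The side view shows the clip held level, with its leg from (330,200) to (430,208), directly over the tray at (175–495, 295–465). I'll lower it.

Request:
{"method": "jog_arm", "body": {"targets": [{"xyz": [0, 0.01, 0.15], "spin": 0}, {"xyz": [0, 0.01, 0.18], "spin": 0}, {"xyz": [0, 0.01, 0.18], "spin": 0}, {"xyz": [0, 0.01, 0.18], "spin": 0}, {"xyz": [0, 0.01, 0.16], "spin": 0}, {"xyz": [0, 0, 0.12], "spin": 0}, {"xyz": [0, 0, 0.1], "spin": 0}, {"xyz": [0, 0, 0.08], "spin": 0}, {"xyz": [0, 0, 0], "spin": 0}, {"xyz": [0, 0, 0], "spin": 0}]}}

```text
time: 18.05
tool_pos: [528.7, 274.8, -19.8]
tcp_rot: [3.141, 0.001, 2.996]
contact_force: [0.3, -0.9, -0.2]
grip_width: 28.3
finger_force: 30.0
```

Request:
{"method": "jog_arm", "body": {"targets": [{"xyz": [0, 0, 0.025], "spin": 0}, {"xyz": [0, 0, 0], "spin": 0}, {"xyz": [0, 0, 0.025], "spin": 0}, {"xyz": [0, 0, 0], "spin": 0}, {"xyz": [0, 0, 0], "spin": 0}, {"xyz": [0, 0, 0], "spin": 0}, {"xyz": [0, 0, 0], "spin": 0}, {"xyz": [0, 0, 0], "spin": 0}, {"xyz": [0, 0, 0], "spin": 0}, {"xyz": [0, 0, 0], "spin": 0}]}}

```text
time: 19.3
tool_pos: [528.7, 274.8, -23.2]
tcp_rot: [3.141, 0.001, 2.996]
contact_force: [-1.9, -0.5, 6.0]
grip_width: 28.5
finger_force: 33.5
```

Request:
{"method": "jog_arm", "body": {"targets": [{"xyz": [0, 0, 0.015], "spin": 0}, {"xyz": [0, 0, 0], "spin": 0}, {"xyz": [0, 0, 0], "spin": 0}, {"xyz": [0, 0, 0], "spin": 0}, {"xyz": [0, 0, 0], "spin": 0}, {"xyz": [0, 0, 0], "spin": 0}, {"xyz": [0, 0, 0], "spin": 0}, {"xyz": [0, 0, 0], "spin": 0}, {"xyz": [0, 0, 0], "spin": 0}, {"xyz": [0, 0, 0], "spin": 0}]}}

```text
time: 20.55
tool_pos: [528.8, 274.8, -23.3]
tcp_rot: [3.141, 0.001, 2.996]
contact_force: [-4.5, -2.2, 14.3]
grip_width: 28.1
finger_force: 37.8
```

Run:
```python
from h import *
o=bot.get_obs();print({k:np.round(o[k],2) for k in("tool_pos","contact_force","moment","finger_force")})
bot.capture("side");cv2.imwrite("pics/s7f.png",bot.capture("side"))
```

```text
{'tool_pos': array([528.76, 274.82, -23.28]), 'contact_force': array([-4.46, -2.18, 14.31]), 'moment': array([-0.36,  0.88,  0.03]), 'finger_force': np.float64(37.82)}
```

The stiff reaction means the fingertips are on the tray floor, with the wire about 27 mm up. That is as low as this grip allows and well under 50 mm. I'll unload and open part-way.

Request:
{"method": "jog_arm", "body": {"targets": [{"xyz": [0, 0, -0.025], "spin": 0}, {"xyz": [0, 0, 0], "spin": 0}, {"xyz": [0, 0, 0], "spin": 0}, {"xyz": [0, 0, 0], "spin": 0}, {"xyz": [0, 0, 0], "spin": 0}, {"xyz": [0, 0, 0], "spin": 0}, {"xyz": [0, 0, 0], "spin": 0}, {"xyz": [0, 0, 0], "spin": 0}, {"xyz": [0, 0, 0], "spin": 0}, {"xyz": [0, 0, 0], "spin": 0}]}}

```text
time: 21.9
tool_pos: [528.6, 274.8, -23.2]
tcp_rot: [3.141, 0.0, 2.996]
contact_force: [-0.9, -0.6, 5.5]
grip_width: 28.5
finger_force: 32.8
```

Request:
{"method": "jog_arm", "body": {"targets": [{"xyz": [0, 0, 0], "spin": 0}, {"xyz": [0, 0, 0], "spin": 0}, {"xyz": [0, 0, 0], "spin": 0}, {"xyz": [0, 0, 0], "spin": 0}, {"xyz": [0, 0, 0], "spin": 0}, {"xyz": [0, 0, 0], "spin": 0}, {"xyz": [0, 0, 0], "spin": 0}, {"xyz": [0, 0, 0], "spin": 0}, {"xyz": [0, 0, 0], "spin": 0}, {"xyz": [0, 0, 0], "spin": 0}], "gripper": 60}}

```text
time: 23.15
tool_pos: [528.6, 274.6, -23.2]
tcp_rot: [3.142, 0.0, 2.996]
contact_force: [0.5, 0.4, 4.1]
grip_width: 55.3
finger_force: 2.7
```

Request:
{"method": "jog_arm", "body": {"targets": [{"xyz": [0, 0, -0.05], "spin": 0}, {"xyz": [0, 0, -0.1], "spin": 0}, {"xyz": [0, 0, -0.2], "spin": 0}, {"xyz": [0, 0, -0.4], "spin": 0}, {"xyz": [0, 0, -0.5], "spin": 0}, {"xyz": [0, -0.5, -0.4], "spin": 0}, {"xyz": [0, -0.6, 0], "spin": 0}, {"xyz": [0, -0.6, 0], "spin": 0}, {"xyz": [0, -0.6, 0], "spin": 0}, {"xyz": [0, -0.4, 0], "spin": 0}]}}

```text
time: 24.4
tool_pos: [496.7, 59.1, 109.8]
tcp_rot: [-3.142, 0.001, 2.995]
contact_force: [0.7, 0.2, -1.0]
grip_width: 55.1
finger_force: 0.0
```

Run:
```python
from h import *
np.set_printoptions(precision=1,suppress=True,linewidth=150)
o=bot.get_obs();print(o["tool_pos"],o["grip_width"],o["time"])
t=bot.capture("top");s=bot.capture("side");cv2.imwrite("pics/t8.png",t);cv2.imwrite("pics/s8.png",s)
for n,im in(("top",t),("side",s)):
    g0=cv2.imread(f"pics/{n}0.png");r=(slice(120,260),slice(110,215)) if n=="top" else (slice(110,190),slice(235,330))
    d=cv2.absdiff(im,g0).max(2)[r]>28
    k,_,st,ce=cv2.connectedComponentsWithStats(d.astype(np.uint8))
    for i in range(1,k):
        if st[i,4]>8:
            ys,xs=np.nonzero(_==i);P=np.array([plane(n,(x+r[1].start,y+r[0].start),6) for x,y in zip(xs,ys)])
            print(n,st[i],P.min(0),P.max(0))
            a=-.146;q=P[:,:2]-[563,273];u=q@[np.cos(a),np.sin(a)];v=q@[-np.sin(a),np.cos(a)];print(" tray frame",u.min(),u.max(),v.min(),v.max())
```

```text
[496.7  59.1 109.8] 55.1040185217906 24.4
top [  46   62   59   78 3075] [423.  146.4   6. ] [608.3 287.4   6. ]
 tray frame -137.94763635339731 46.764957541027506 -145.43326762386909 11.001453140200095
side [   0    0   67   58 1749] [431.5 210.3   6. ] [608.5 508.7   6. ]
 tray frame -161.2779950694371 46.68516368075299 -72.70673926978975 223.1409116129568
```

Request:
{"method": "jog_arm", "body": {"targets": [{"xyz": [0.05, -0.6, 0], "spin": 0}, {"xyz": [0.05, -0.6, 0], "spin": 0}, {"xyz": [0.05, -0.6, 0], "spin": 0}, {"xyz": [0.05, -0.6, 0], "spin": 0}, {"xyz": [0.05, -0.5, 0], "spin": 0}, {"xyz": [0, 0, 0], "spin": 0}, {"xyz": [0, 0, 0], "spin": 0}, {"xyz": [0, 0, 0], "spin": 0}, {"xyz": [0, 0, 0], "spin": 0}, {"xyz": [0, 0, 0], "spin": 0}]}}

```text
time: 25.75
tool_pos: [443.7, -165.1, 108.6]
tcp_rot: [3.141, 0.0, 2.997]
contact_force: [0.1, 0.2, -0.0]
grip_width: 55.1
finger_force: 0.0
```

Run:
```python
from h import *
np.set_printoptions(precision=1,suppress=True,linewidth=150)
for n in("top","side"):
    im=bot.capture(n);g0=cv2.imread(f"pics/{n}0.png");cv2.imwrite(f"pics/{n}9.png",im)
    r=(slice(150,250),slice(115,210)) if n=="top" else (slice(120,182),slice(235,330))
    d=(cv2.absdiff(im,g0).max(2)[r]>28).astype(np.uint8)
    k,lab,st,ce=cv2.connectedComponentsWithStats(d,connectivity=8)
    for i in range(1,k):
        if st[i,4]>3:
            ys,xs=np.nonzero(lab==i);P=np.array([plane(n,(x+r[1].start,y+r[0].start),6) for x,y in zip(xs,ys)])
            a=-.146;q=P[:,:2]-[563,273];u=q@[np.cos(a),np.sin(a)];v=q@[-np.sin(a),np.cos(a)];print(n,st[i],"tray",u.min(),u.max(),v.min(),v.max())
    if n=="top":
        for row in d[20:75,5:70]: 
            if row.any(): print("".join(".#"[x] for x in row))
```

```text
top [ 41  32  13  41 175] tray -51.712332304321194 46.764957541027506 -18.181947696696685 11.001453140200095
...........................................##..##................
............................................#..##................
............................................#####................
............................................#####................
...........................................######................
...........................................#####.................
...........................................#####.................
...........................................#####.................
..........................................##..##.................
..........................................##..##.................
...........................................##.#..................
..........................................#####..................
..........................................#####..................
..........................................#####..................
..........................................#####..................
.
[... 1448 characters left out ...]
..
....................................##.......##..................
.....................................##......##..................
......................................########...................
.......................................#####.....................
side [  0   0   9  34 225] tray -157.12458025572502 -121.01453280110407 -13.679190995741626 156.98692027821997
side [  0  30  20  32 450] tray -120.50019618887407 -64.20046487703608 -134.58101520240308 2.212272673289103
side [ 33  30  34   6 110] tray -42.31390328074755 46.68516368075299 -11.655331403354653 10.184117500319894
side [29 32  8  5 17] tray -51.728024959331336 -31.095389984245706 -20.999406973646536 -3.232844512908219
```

The clip lies flat near the tray's centre. Both views agree at wire height: tray x from −52 to 47 mm, tray y within about ±20 mm. The arm is clear, so I'll hand in.

```bash
python3 -c "
from plant import bot
print(bot.close_job())"
```

```text
the job is handed in; nothing more can be done
None
```

The wide weight's clip is out of its post and lying flat inside the tray, released with its wire about 27 mm up because the fingertips were already on the tray floor; the other clip was not touched, and the job is handed in at about 26 s (no verdict came back).

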